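Fit the crank handle to the slicer's flywheel

ROBOT

A 7-joint arm with a two-finger parallel gripper is mounted at the origin on the work surface. World frame = base frame: x ahead of the robot, y to its left, z up, the work surface at z = 0. Lengths are in mm, angles in rad, forces in N, time in s.
With the tool pointing down it reaches from about 425 to 975 mm from the base axis. Payload 16.7 kg.
Tool frame: the origin (TCP) lies midway between the tips of the shut fingers; the grasp point (between the pads) lies 19 mm behind it (r.grip_depth is the distance from the TCP to the grasp point, in mm); z points along the fingers, y is the line along which they close (so a half turn about z gives the same grasp; the last joint's range is limited). The gripper opens to 85 mm and grips with 20 to 120 N. Pads are 22 mm wide; open, the fingers measure 114 mm over their backs; the gripper's body (76 mm by 85 mm) begins 54 mm behind the grasp point. The pads swing forward as they close: fully open they stand 13 mm farther back than shut.
Start: joints at [-1.323, 0.426, 0.074, 1.606, -0.034, 1.111, -0.067], TCP at [261.49, 622.253, 231.302] pointing down, gripper open.
Joint ranges: [-2.85, 2.85], [-0.5, 2.14], [-1.23, 1.37], [0.21, 2.46], [-1.02, 4.16], [0.16, 2.05], [-2.73, 2.73]. Speed limits (rad/s): [1.89, 1.89, 2.39, 2.39, 3.01, 3.01, 3.01].

INTERFACE

Orientations are given as a unit quaternion [w, x, y, z].
In Python, from plant import r gives the robot as it stands.
- The arm moves only by the shell command python3 -m creep 'ROWS' [FORCE]. ROWS is JSON, a list of rows, each a list of 7 numbers: the shift along the tool's x, y, z each as a share of 0.2 m, from -1 to 1, then the turn, a rotation vector about the tool's x, y, z each as a share of 2 rad, from -1 to 1, then the gripper command: -1 is shut, 1 is fully open, values between are in proportion. A call has exactly 5 rows; each row is the pose to reach, as a shift and turn from the pose commanded when the call began, along the tool's axes at that moment; what a row does not reach only later rows make up. A row lasts 1/10 s, in which the tool goes at most 50 mm and 8.59 degrees, less where a joint would pass 70% of its speed; a pose out of reach is approached as far as the arm can. A call with a number of a shift or a turn outside -1 to 1 is refused whole. A call with a gripper value outside its range is refused whole. The fingers move at their own pace and stop on an object; FORCE is the grip in N (left out, the last holds). Time passes only in rows, so rows that repeat a pose let the fingers close, or fill a call up. It gives the time, the measured TCP pose, the force, the opening and the grip force at its end, in the units of the state.
- r.sense(): the state, without advancing time (a new reading comes with each control period).
- r.grab_frame(name): name is "side" or "top" or "wrist"; returns the picture (400x640x3 uint8, red, green, blue); there is no depth.
- r.camera_info(name): a dict with "K" (3x3 intrinsics, pixels), "R" (3x3) and "t" (3): a world point X has camera coordinates R X + t; the wrist camera has in their place "hand_eye" (4x4, takes a point from camera to tool coordinates, whose origin is the TCP and whose axes are the flange's). Camera axes: x right, y down, z forward; pixel columns grow to the right and rows downward; lengths in mm; the calibration is good to about 2 mm. A picture is of the moment at which its call begins: read the wrist's pose just before it. camera_info takes no time and is no camera call.
- r.finish_job(): hands the job in; it is judged then, once.
Trained networks look in the newest picture that a camera, given by its name, has taken for a name from the list of things; names that differ only in an ending like _2 or _b are one class to them, and where a whole thing is asked for, a point or a joint stands for the part that bears it (a point fixed in the world has none). Each returns a list of dicts, best first, with "p" (0 to 1); they miss things now and then, are a little off and sometimes report something else, mostly with a low value. They report only what shows in the picture. A call takes as long as a camera call. They do not tell look-alikes from the thing itself.
- r.recognise(camera, target): "box" ([centre column, centre row, width, height] as shares, 0 to 1, of the picture: columns of its width, rows of its height, round what is visible of it).
- r.regions_of(camera, target): "mask" (400x640 bool, what is visible of it) and "box" ([centre column, centre row, width, height] as shares, 0 to 1, of the picture: columns of its width, rows of its height, round what is visible of it).
- r.mark_of(camera, target): "position" ([column, row] as shares, 0 to 1, of the picture: columns of its width, rows of its height: a listed point, or the origin of a listed thing).
The state is a dict: "time": time; "joints": joint angles; "qd": joint speeds; "joint_efforts": joint torques, N m; "tcp_pos": TCP position; "tcp_rot": TCP orientation; "contact_force": force on the tool from outside, world axes, zero at the start; "wrist_torque": the same for the moment, N m; "opening": finger opening in mm; "grasp_force": force on a finger pad.
Only numpy, scipy, OpenCV 4.12 (cv2) and the standard library are available. Lean on these libraries where they do the work, as an engineer would, in place of code of your own. Each camera call takes 0.05 s, during which the arm holds its last target. There are 200 camera calls.

TASK

Fit the crank handle into one of the two handle sockets on the slicer's flywheel: take it out of its wooden block and push it gently down until you feel it bottom. The sheared end of an old spindle is stuck in one socket, so if it bottoms with the ring mark on its spindle still showing above the rim, draw it out and use the other socket. Leave the handle upright, bottomed and let go, with the ring sunk below the rim and the other things on the bench as they were.

Things in the scene. Friction and masses are not known exactly. Their poses are not given: they have to be found in the camera images.
- handle: Crank handle, straight and round, 162 mm long, about 0.16 kg. Origin at the centre of its lower end, z up towards the grip. Steel spindle 16 mm in diameter and 62 mm long (foot tapered to 11 mm over 4 mm), ferrule 25 mm in diameter to 72 mm, black grip 30 mm in diameter from 86 to 148 mm, then rounded. It starts upright in the block, its foot 35 mm below the block's top, and lifts out freely.
- handle_ring (a point): The least-depth mark, a dark line 2 mm wide turned round the spindle, 43 mm above its lower end; the point lies on the handle's axis. In the clear socket the handle bottoms with this line 5 to 13 mm below the rim, on the sheared end with it 6 to 17 mm above.
- wheel: Dark red slicer flywheel, 340 mm in diameter, lying face up on the bench, too heavy to move. Origin at its centre on the bench top, z up; its y axis runs through both handle sockets. The outer rim is 46 mm high, the dished face inside it 5 mm, the hub nut in the middle 61 mm.
- socket_1 (a point): Mouth centre of one handle socket, level with its rim, 62 mm above the bench: steel boss 43 mm across at its top, 105 mm from the wheel's centre on its +y side. Upright blind bore 17.6 mm wide, mouth chamfered 2 mm. A spring ball in the wall 20 mm below the rim grips the spindle, so the handle does not sink by its own weight: in or out takes about 3 to 9 N.
- socket_2 (a point): The same point of the other handle socket, on the wheel's -y side, otherwise just like socket_1. The bores are hand drilled: the clear one is 48 to 56 mm deep (bore_floor). The other, not always the same one, holds the sheared end of the old spindle, whose top lies 26 to 37 mm below the rim. The outsides do not tell which, and neither depth is measured.
- block: Fixed light wooden block 115 x 75 x 45 mm, origin under its centre, x along its length. The handle stands in its hole 25 mm from the centre on the -x side; a spare steel pin, 10 mm in diameter, stands in the hole 32 mm from the centre on the +x side, reaching 85 mm above the bench.
- spare_pin: Bystander: steel pin 10 mm in diameter and 75 mm long standing in the block's other hole; origin at its lower end.
- spacer: Bystander: brass ring 38 mm across and 10 mm high lying on the wheel's dished face between hub and rim; origin under its centre.
- ball_knob: Bystander: black ball knob 40 mm across and 47 mm high standing in a low grey tray; origin under its centre.
- oil_bottle: Bystander: oil bottle 52 mm across and 130 mm high; origin under its centre.
- grease_tin: Bystander: metal tin 74 mm across and 60 mm high; origin under its centre.
- wrench: Bystander: wrench 170 mm long lying flat; origin under its middle.
- screwdriver: Bystander: screwdriver 200 mm long lying flat; origin under its middle.
Mind the look-alikes: they are no part of the job. What is shaped like the handle but green or purple is not meant.

How it is judged (in metres and radians):
At the end, for the whole second after the job is handed in: The handle stands upright (within 3.4 degrees) in the clear socket, its foot within 4 mm of the bore's axis and less than 1.8 mm above the bore's floor, so that the ring mark is below the rim; at rest and let go (horizontal distance between handle and bore_floor below 0.004 m and z of handle in the frame of bore_floor below 0.0018 m and angle between handle's own z axis and vertical below 0.06 rad and linear speed of handle below 0.02 m/s and contact force between handle and the fingers below 0.1 N); the robot touches nothing.
It fails at once if the handle pressed with more than 40 N on the wheel, on the floor of a bore or on the sheared end (contact force between handle and wheel above 40 N or contact force between handle and bore_floor above 40 N or contact force between handle and sheared_end above 40 N).
It fails at once if a bystander moved by more than 15 mm (distance of any of spare_pin, spacer, ball_knob, oil_bottle, grease_tin, wrench, screwdriver from where it was at the start of the episode above 0.015 m).
It also fails if it takes over 54 s, if anything falls off the work surface, if the arm or the gripper's body presses on something with over 40 N, if the wrist force passes 120 N, or if a joint passes its speed limit or range.

## Working session

There is one attempt and no reset: what is moved stays moved. The work goes in short steps, Python scripts to look and compute and a shell command to move; the robot and the scene stay as the last step left them, time stands still between calls to the robot, and variables do not carry over. Pictures are saved under pics/ and viewed, at most 10 in all, crops included, and the job is handed in when it is done.

```bash
mkdir -p pics; ls
python3 - <<'E'
from plant import r
import cv2,numpy as np
s=r.sense();print(s)
ims=[r.grab_frame(n) for n in("side","top")]
for n,i in zip(("side","top"),ims): cv2.imwrite(f"pics/{n}0.png",i[:,:,::-1])
for n in("side","top"):
  c=r.camera_info(n);print(n,np.round(c["K"],1).tolist(),np.round(c["R"],4).tolist(),np.round(c["t"],1).tolist())
  for t in("handle","handle_ring","socket_1","block","wheel"):
    print(t,[(np.round(np.array(d["position"])*[640,400],1).tolist(),round(d["p"],2)) for d in r.mark_of(n,t)])
print(r.camera_info("wrist"))
E
```

```text
pics
{'time': 0.0, 'joints': array([-1.32247964,  0.42671822,  0.07386618,  1.60661914, -0.03408399,
        1.1108229 , -0.06709783]), 'qd': array([-1.07515225e-03,  2.31709465e-03, -1.79270424e-03,  7.45332946e-04,
       -2.59100034e-04,  1.20293762e-04,  8.94105460e-05]), 'joint_efforts': array([ 3.31208263e-03, -9.49810982e+01,  3.76245350e+00, -4.63511753e+01,
        1.93658809e-02,  1.02569541e-02, -5.12211943e-05]), 'tcp_pos': array([261.37753448, 621.88322099, 230.61491301]), 'tcp_rot': array([-7.17498254e-05,  1.97617249e-01,  9.80279039e-01, -6.50048384e-04]), 'contact_force': array([ 0.09423026, -0.43235185, -0.52135415]), 'wrist_torque': array([ 0.0007671 , -0.02454973,  0.02932722]), 'grasp_force': 0.0, 'opening': 85.79329967252461}
side [[484.7, 0.0, 325.6], [0.0, 484.7, 194.5], [0.0, 0.0, 1.0]] [[-0.9962, -0.0873, -0.0023], [-0.0666, 0.7762, -0.627], [0.0566, -0.6244, -0.779]] [539.4, 95.0, 1121.6]
handle [([379.9, 113.5], 0.88), ([346.8, 120.0], 0.71), ([323.0, 102.8], 0.59)]
handle_ring [([322.7, 91.0], 0.97), ([377.2, 101.0], 0.83), ([287.9, 155.6], 0.22)]
socket_
[... 354 characters left out ...]
0.56)]
handle_ring [([451.8, 235.8], 0.78), ([457.7, 182.9], 0.7), ([423.7, 207.7], 0.62)]
socket_1 [([360.0, 156.8], 0.83)]
block [([418.8, 200.2], 0.59)]
wheel [([319.6, 177.4], 0.7)]
{'K': array([[288.38293669,   0.        , 316.14553224],
       [  0.        , 288.38293669, 198.26734339],
       [  0.        ,   0.        ,   1.        ]]), 'hand_eye': array([[ 2.27383520e-04, -9.54370129e-01, -2.98626196e-01,
         7.65587529e+01],
       [ 9.99999542e-01, -6.06791317e-05,  9.55354120e-04,
         1.45970884e-01],
       [-9.29881813e-04, -2.98626277e-01,  9.54369678e-01,
        -1.42220947e+02],
       [ 0.00000000e+00,  0.00000000e+00,  0.00000000e+00,
         1.00000000e+00]])}
```

View pics/side0.png

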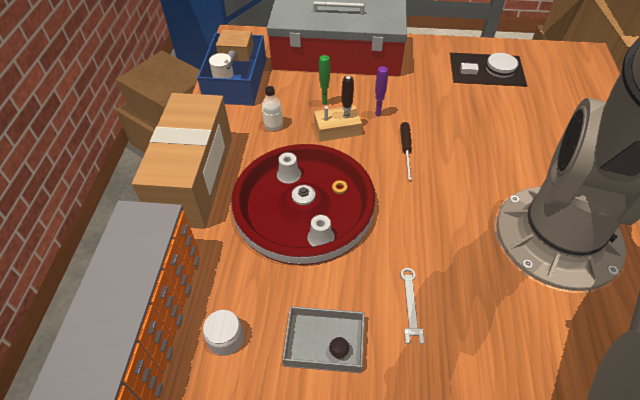

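View pics/top0.png

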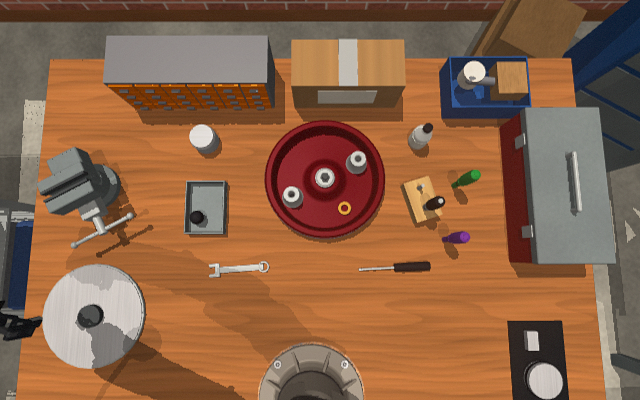

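The side view shows the black handle at (347,95), with its block at (338,123). The green look-alike is at (324,75) and the purple one at (381,88). The sockets are at (287,157) and (320,222). In the top view the handle grip is at (436,203), and the sockets are at (358,157) and (291,194).

```bash
cat > h.py <<'E'
from plant import r
import numpy as np, cv2
from scipy.spatial.transform import Rotation as Ro
def pose(s=None):
    s=s or r.sense(); q=s["tcp_rot"]; return Ro.from_quat(np.r_[q[1:],q[0]]).as_matrix(), np.array(s["tcp_pos"])
def cam(n,s=None):
    c=r.camera_info(n)
    if n!="wrist": return np.array(c["K"]),np.array(c["R"]),np.array(c["t"])
    R,p=pose(s); H=c["hand_eye"]; Rw=R@H[:3,:3]; o=R@H[:3,3]+p
    return np.array(c["K"]),Rw.T,-Rw.T@o
def ray(C,px):
    K,R,t=C; return -R.T@t, R.T@np.linalg.solve(K,[*px,1])
def at(C,px,z):
    o,d=ray(C,px); return o+d*(z-o[2])/d[2]
def proj(C,X):
    K,R,t=C; x=K@(R@np.asarray(X,float)+t); return x[:2]/x[2]
def shift(X,s=None):   # tool-axes shift in shares to bring TCP to X
    R,p=pose(s); return np.round(R.T@(np.asarray(X)-p)/200,3)
E
python3 - <<'E'
from h import *
S,T=cam("side"),cam("top")
for n,a,b,z in[("foot",(346.8,120),(421.1,204.9),10),("s1",(285.6,154.9),(360,156.8),62),("s2",(320,220.2),(291,193.5),62),
 ("tip",(347.5,76),(440,202),170),("wheel",(301.1,200.6),(319.6,177.4),0),("pin",(326,109),(420,187),85),("green tip",(324,56),(480,174),170),("purple tip",(382,67),(468,237),170),("bottle",(269,88),(429,126),130)]:
  print(n,at(S,a,z).round(0),at(T,b,z).round(0))
print(pose())
E
```

```text
foot [ 512. -338.   10.] [ 522. -317.   10.]
s1 [ 653. -142.   62.] [ 651. -138.   62.]
s2 [550.  48.  62.] [548.  53.  62.]
tip [ 514. -326.  170.] [ 508. -319.  170.]
wheel [606. -51.  -0.] [605. -26.   0.]
pin [ 566. -294.   85.] [ 561. -295.   85.]
green tip [ 581. -404.  170.] [ 578. -422.  170.]
purple tip [ 428. -370.  170.] [ 423. -383.  170.]
bottle [ 716. -311.  130.] [ 716. -313.  130.]
(array([[-9.21877890e-01,  3.87480521e-01, -4.87680746e-05],
       [ 3.87480524e-01,  9.21877888e-01, -5.18470034e-05],
       [ 2.48685058e-05, -6.66932851e-05, -9.99999997e-01]]), array([261.48784422, 622.24212795, 231.29358369]))
```

```bash
python3 -m creep '[[-0.2,-0.09,0,0,0,0,1],[-0.4,-0.18,0,0,0,0,1],[-0.6,-0.27,0,0,0,0,1],[-0.8,-0.36,0,0,0,0,1],[-1,-0.45,0,0,0,0,1]]'
python3 -m creep '[[-0.18,-0.16,0,0,0,0,1],[-0.36,-0.32,0,0,0,0,1],[-0.54,-0.48,0,0,0,0,1],[-0.71,-0.64,0,0,0,0,1],[-0.88,-0.8,0,0,0,0,1]]'
python3 -m creep '[[-0.12,-0.2,0,0,0,0,1],[-0.24,-0.4,0,0,0,0,1],[-0.36,-0.6,0,0,0,0,1],[-0.47,-0.8,0,0,0,0,1],[-0.57,-0.98,0,0,0,0,1]]'
python3 - <<'E'
from h import *
s=r.sense();print(s["joints"].round(2),s["tcp_pos"])
i=r.grab_frame("wrist");cv2.imwrite("pics/w1.png",i[:,:,::-1])
C=cam("wrist",s)
for t,z in(("socket_1",62),("wheel",0)):
  for d in r.mark_of("wrist",t):
    px=np.array(d["position"])*[640,400];print(t,px.round(1),round(d["p"],2),at(C,px,z).round(1))
E
```

```text
time: 1.1
tcp_pos: [412.1, 460.4, 231.5]
tcp_rot: [0.0, 0.198, 0.98, 0.0]
contact_force: [0.2, 1.4, -0.2]
opening: 85.6
grasp_force: 0.0
time: 1.6
tcp_pos: [511.8, 244.3, 231.6]
tcp_rot: [0.0, 0.198, 0.98, 0.0]
contact_force: [0.9, -0.2, -0.4]
opening: 85.4
grasp_force: 0.0
time: 2.1
tcp_pos: [540.4, 18.9, 231.6]
tcp_rot: [0.0, 0.198, 0.98, 0.0]
contact_force: [0.6, 1.1, 0.2]
opening: 85.4
grasp_force: 0.0
[-0.47  0.21  0.37  1.92 -0.09  1.02  1.11] [540.41189986  18.93604316 231.64959076]
socket_1 [240.  297.2] 0.86 [ 643.8 -128.9   62. ]
socket_1 [348.7 177.1] 0.82 [551.4  54.   62. ]
wheel [292.  221.5] 0.84 [596.2 -40.4   0. ]
```

View pics/w1.png

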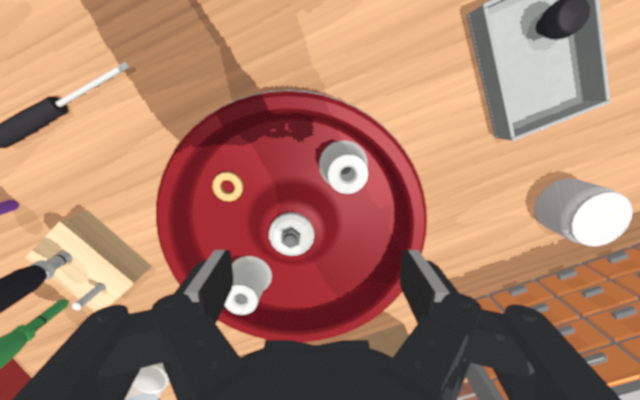

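The wrist view shows the sockets at (347,172) and (240,298). The block is on the left, with the handle's spindle entering it at (55,262).

```bash
python3 -m creep '[[-0.05,-0.16,0,0,0,0,1],[-0.1,-0.33,0,0,0,0,1],[-0.16,-0.49,0,0,0,0,1],[-0.21,-0.65,0,0,0,0,1],[-0.26,-0.82,0,0,0,0,1]]' >/dev/null
python3 -m creep '[[-0.05,-0.16,0,0,0,0,0.9],[-0.1,-0.33,0,0,0,0,0.9],[-0.16,-0.49,0,0,0,0,0.9],[-0.21,-0.65,0,0,0,0,0.9],[-0.26,-0.82,0,0,0,0,0.9]]'
python3 - <<'E'
from h import *
s=r.sense();print(s["joints"].round(2),s["tcp_pos"])
i=r.grab_frame("wrist");cv2.imwrite("pics/w2.png",i[:,:,::-1])
C=cam("wrist",s)
for t,z in(("handle",10),("handle_ring",53),("spare_pin",10)):
  for d in r.mark_of("wrist",t):
    px=np.array(d["position"])*[640,400];print(t,px.round(1),round(d["p"],2),at(C,px,z).round(1))
for z in(10,45,53,82,96,158,172):print(z,proj(C,[511,-322,z]).round(1))
E
```

```text
time: 3.25
tcp_pos: [509.9, -321.4, 231.3]
tcp_rot: [0.0, 0.197, 0.98, 0.0]
contact_force: [1.4, 0.7, -0.1]
opening: 81.2
grasp_force: 0.0
[ 0.04  0.34  0.53  1.8  -0.2   1.06  1.81] [ 509.87943211 -321.41200905  231.31041521]
handle [315.4 170.7] 0.97 [ 509.9 -321.8   10. ]
handle [247.2 125.6] 0.95 [ 425.9 -377.1   10. ]
handle [274.2 239.5] 0.78 [ 577.2 -411.7   10. ]
handle_ring [319.3 178.8] 0.87 [ 511.9 -317.8   53. ]
handle_ring [272.2 253.7] 0.67 [ 577.4 -408.    53. ]
handle_ring [244.5 127.1] 0.64 [ 427.7 -370.4   53. ]
spare_pin [349.3 203.8] 0.44 [ 568.6 -297.5   10. ]
10 [315.6 171.5]
45 [315.6 177.8]
53 [315.6 179.5]
82 [315.5 186. ]
96 [315.5 189.6]
158 [315.5 210.7]
172 [315.5 217.1]
```

View pics/w2.png

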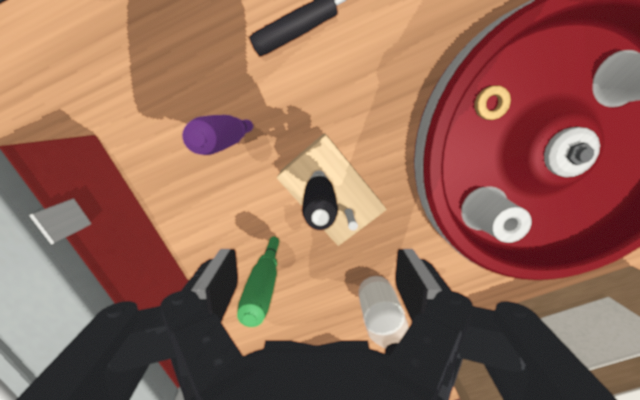

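The handle's tip is at (320,217) and its grip centre is about 3 mm to the tool's +y side. The fingers have clear space on both sides, so I'll descend and grip.

```bash
python3 -m creep '[[0,0.012,0.15,0,0,0,0.9],[0,0.012,0.3,0,0,0,0.9],[0,0.012,0.45,0,0,0,0.9],[0,0.012,0.55,0,0,0,0.9],[0,0.012,0.595,0,0,0,0.9]]' 60
python3 -m creep '[[0,0,0,0,0,0,0],[0,0,0,0,0,0,-0.3],[0,0,0,0,0,0,-0.6],[0,0,0,0,0,0,-1],[0,0,0,0,0,0,-1]]' 60
python3 -m creep '[[0,0,0,0,0,0,-1],[0,0,0,0,0,0,-1],[0,0,0,0,0,0,-1],[0,0,0,0,0,0,-1],[0,0,0,0,0,0,-1]]' 60
```

```text
time: 3.95
tcp_pos: [510.2, -316.8, 110.5]
tcp_rot: [-0.001, 0.196, 0.981, 0.001]
contact_force: [-0.0, 0.2, 1.1]
opening: 81.1
grasp_force: 0.0
time: 4.45
tcp_pos: [511.0, -319.4, 113.6]
tcp_rot: [0.001, 0.198, 0.98, 0.0]
contact_force: [-0.8, 1.7, 7.3]
opening: 29.5
grasp_force: 58.6
time: 4.95
tcp_pos: [510.9, -319.4, 113.6]
tcp_rot: [0.001, 0.198, 0.98, 0.0]
contact_force: [-0.3, 1.2, 7.4]
opening: 29.1
grasp_force: 58.6
```

```bash
python3 -m creep '[[0,0,-0.1,0,0,0,-1],[0,0,-0.25,0,0,0,-1],[0,0,-0.42,0,0,0,-1],[0,0,-0.6,0,0,0,-1],[0,0,-0.65,0,0,0,-1]]'
python3 - <<'E'
from h import *
# approach point: TCP over socket near y=-138, rotated none
for X in ([651,-137,243],[550,52,243]): print(shift(X), shift(X)*200)
s=r.sense();C=cam("wrist",s);i=r.grab_frame("wrist")
f=[d for d in r.mark_of("wrist","handle")][:1];g=r.mark_of("side","handle")[:0]
z=s["tcp_pos"][2]-103.6
for d in f: px=np.array(d["position"])*[640,400];print(px,d["p"],at(C,px,z),proj(C,[*s["tcp_pos"][:2],z]))
E
```

```text
time: 5.45
tcp_pos: [511.3, -320.2, 246.6]
tcp_rot: [0.003, 0.198, 0.98, -0.0]
contact_force: [1.0, -0.3, -1.4]
opening: 29.0
grasp_force: 59.6
[-0.289  1.115  0.02 ] [-57.8 223.    4. ]
[0.543 1.79  0.016] [108.6 358.    3.2]
[316.928 197.08 ] 0.86 [ 511.51733372 -319.09559365  143.00704546] [315.67023847 197.28496219]
```

```bash
python3 -m creep '[[-0.05,0.18,0,0,0,0,-1],[-0.1,0.38,0,0,0,0,-1],[-0.16,0.58,0,0,0,0,-1],[-0.22,0.78,0,0,0,0,-1],[-0.28,0.98,0,0,0,0,-1]]' >/dev/null
python3 -m creep '[[-0.009,0.07,0.05,0,0,0,-1],[-0.009,0.135,0.1,0,0,0,-1],[-0.009,0.135,0.15,0,0,0,-1],[-0.009,0.135,0.15,0,0,0,-1],[-0.009,0.135,0.15,0,0,0,-1]]'
python3 - <<'E'
from h import *
s=r.sense();i=r.grab_frame("wrist");C=cam("wrist",s);cv2.imwrite("pics/w3.png",cv2.resize(i[100:300,220:420,::-1],None,fx=3,fy=3,interpolation=2))
print(s["tcp_pos"],proj(C,[*s["tcp_pos"][:2],s["tcp_pos"][2]-103.6]))
for t,z in(("socket_1",62),("handle",s["tcp_pos"][2]-103.6)):
  for d in r.mark_of("wrist",t):
    px=np.array(d["position"])*[640,400];print(t,px.round(1),round(d["p"],2),at(C,px,z).round(1))
i=r.grab_frame("side")
for d in r.mark_of("side","socket_1"):
    px=np.array(d["position"])*[640,400];print(px.round(1),round(d["p"],2),at(cam("side"),px,62).round(1))
E
```

```text
time: 6.6
tcp_pos: [648.9, -137.7, 212.1]
tcp_rot: [-0.0, 0.199, 0.98, -0.0]
contact_force: [-0.2, -0.3, -1.7]
opening: 29.5
grasp_force: 59.8
[ 648.93024936 -137.73353948  212.10553825] [315.7962878  197.94584233]
handle [ 98.8 205.6] 0.68 [ 579.5 -320.5  108.5]
handle [43.6 74.7] 0.66 [ 471.8 -295.6  108.5]
handle [313.3 199.4] 0.61 [ 649.3 -140.3  108.5]
[320.  222.6] 0.65 [549.   54.8  62. ]
[284.3 155.7] 0.61 [ 656.1 -139.5   62. ]
```

View pics/w3.png

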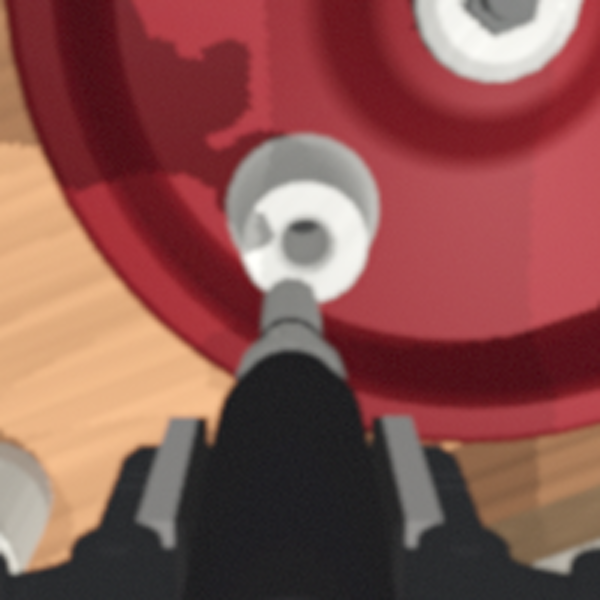

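The crop shows the mouth at full-frame pixel (322.0,180.7). The spindle foot is at about (317,198), just on the tool's -y side.

Run:
```python
from h import *
s=r.sense();C=cam("wrist",s);R,p=pose(s)
S=at(C,(322,180.7),62);F=at(C,(317,197.9),p[2]-103.6)
print(S,F,R.T@(S-p),R.T@(S-F), R.T@(S-F)/200)
```

```text
[ 648.7251264  -129.04609285   62.        ] [ 650.36387166 -135.60893108  109.29813163] [  4.07950857   6.55376475 150.89685726] [ 4.09449772  5.39877808 47.29648899] [0.02047249 0.02699389 0.23648244]
```

```bash
python3 -m creep '[[0.01,0.014,0.03,0,0,0,-1],[0.02,0.027,0.09,0,0,0,-1],[0.02,0.027,0.15,0,0,0,-1],[0.02,0.027,0.185,0,0,0,-1],[0.02,0.027,0.185,0,0,0,-1]]'
python3 - <<'E'
from h import *
for k in range(3): r.grab_frame("wrist")
s=r.sense();i=r.grab_frame("wrist");C=cam("wrist",s);cv2.imwrite("pics/w4.png",cv2.resize(i[130:230,265:365,::-1],None,fx=6,fy=6,interpolation=2))
print(s["tcp_pos"],s["tcp_rot"],proj(C,[*s["tcp_pos"][:2],s["tcp_pos"][2]-103.6]),proj(C,[*s["tcp_pos"][:2],62]))
E
```

```text
time: 7.35
tcp_pos: [647.5, -129.4, 173.6]
tcp_rot: [-0.001, 0.198, 0.98, -0.0]
contact_force: [0.1, -0.1, -2.4]
opening: 29.2
grasp_force: 59.8
[ 648.43017278 -129.73455556  175.52224779] [ 1.45920576e-04  1.97718851e-01  9.80258755e-01 -9.29016014e-05] [315.72051903 197.84803673] [315.72696033 194.65837313]
```

View pics/w4.png

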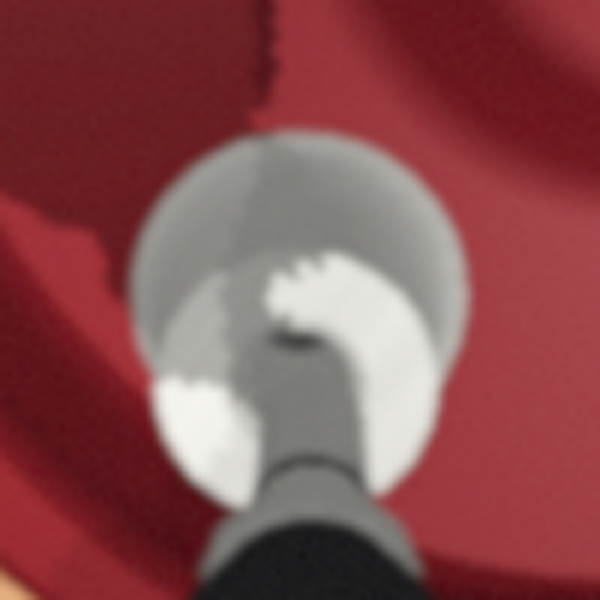

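The boss is centred at about crop (297,382) and the spindle axis at column 311. That calls for a correction of about -2 mm in tool y and +1 mm in x, then a careful descent.

```bash
python3 -m creep '[[0.004,-0.009,0,0,0,0,-1],[0.004,-0.009,0.02,0,0,0,-1],[0.004,-0.009,0.04,0,0,0,-1],[0.004,-0.009,0.06,0,0,0,-1],[0.004,-0.009,0.065,0,0,0,-1]]'
python3 -m creep '[[0,0,0,0,0,0,-1],[0,0,0,0,0,0,-1],[0,0,0.005,0,0,0,-1],[0,0,0.01,0,0,0,-1],[0,0,0.015,0,0,0,-1]]'
```

```text
time: 8.05
tcp_pos: [646.5, -130.8, 161.6]
tcp_rot: [-0.0, 0.198, 0.98, -0.0]
contact_force: [-0.4, -0.1, -1.9]
opening: 29.1
grasp_force: 59.8
time: 8.55
tcp_pos: [646.8, -130.8, 159.3]
tcp_rot: [0.0, 0.198, 0.98, 0.0]
contact_force: [-0.3, -0.4, -1.8]
opening: 29.1
grasp_force: 59.8
```

```bash
python3 -m creep '[[0,0,0.01,0,0,0,-1],[0,0,0.02,0,0,0,-1],[0,0,0.03,0,0,0,-1],[0,0,0.04,0,0,0,-1],[0,0,0.04,0,0,0,-1]]'
python3 -m creep '[[0,0,0.005,0,0,0,-1],[0,0,0.01,0,0,0,-1],[0,0,0.015,0,0,0,-1],[0,0,0.02,0,0,0,-1],[0,0,0.025,0,0,0,-1]]'
```

```text
time: 9.05
tcp_pos: [646.7, -130.8, 151.0]
tcp_rot: [-0.0, 0.198, 0.98, -0.0]
contact_force: [0.2, -0.3, -2.0]
opening: 29.2
grasp_force: 59.8
time: 9.55
tcp_pos: [646.8, -130.9, 146.3]
tcp_rot: [0.0, 0.198, 0.98, -0.0]
contact_force: [0.3, -0.3, -1.8]
opening: 29.1
grasp_force: 59.8
```

```bash
python3 -m creep '[[0,0,0.005,0,0,0,-1],[0,0,0.01,0,0,0,-1],[0,0,0.015,0,0,0,-1],[0,0,0.02,0,0,0,-1],[0,0,0.02,0,0,0,-1]]'
python3 -m creep '[[0,0,0.003,0,0,0,-1],[0,0,0.006,0,0,0,-1],[0,0,0.009,0,0,0,-1],[0,0,0.012,0,0,0,-1],[0,0,0.015,0,0,0,-1]]'
```

```text
time: 10.05
tcp_pos: [646.8, -130.9, 142.2]
tcp_rot: [-0.0, 0.198, 0.98, -0.0]
contact_force: [0.4, 0.6, -2.2]
opening: 29.1
grasp_force: 59.8
time: 10.55
tcp_pos: [646.9, -131.0, 139.4]
tcp_rot: [0.0, 0.198, 0.98, -0.0]
contact_force: [-0.3, -0.1, 2.2]
opening: 29.3
grasp_force: 60.1
```

```bash
python3 -m creep '[[0,0,0.003,0,0,0,-1],[0,0,0.006,0,0,0,-1],[0,0,0.009,0,0,0,-1],[0,0,0.012,0,0,0,-1],[0,0,0.015,0,0,0,-1]]'
python3 -m creep '[[0,0,0.003,0,0,0,-1],[0,0,0.006,0,0,0,-1],[0,0,0.009,0,0,0,-1],[0,0,0.012,0,0,0,-1],[0,0,0.012,0,0,0,-1]]'
```

```text
time: 11.05
tcp_pos: [646.8, -130.8, 136.2]
tcp_rot: [-0.0, 0.198, 0.98, -0.0]
contact_force: [-0.8, 0.6, 2.6]
opening: 29.2
grasp_force: 60.1
time: 11.55
tcp_pos: [646.7, -130.8, 133.7]
tcp_rot: [-0.0, 0.198, 0.98, -0.0]
contact_force: [0.1, -0.5, 0.4]
opening: 29.1
grasp_force: 60.1
```

```bash
python3 -m creep '[[0,0,0.003,0,0,0,-1],[0,0,0.006,0,0,0,-1],[0,0,0.009,0,0,0,-1],[0,0,0.012,0,0,0,-1],[0,0,0.012,0,0,0,-1]]'
python3 -m creep '[[0,0,0.003,0,0,0,-1],[0,0,0.006,0,0,0,-1],[0,0,0.009,0,0,0,-1],[0,0,0.012,0,0,0,-1],[0,0,0.012,0,0,0,-1]]'
```

```text
time: 12.05
tcp_pos: [646.8, -130.8, 131.4]
tcp_rot: [-0.0, 0.198, 0.98, 0.0]
contact_force: [-0.8, 0.5, 1.1]
opening: 29.2
grasp_force: 60.1
time: 12.55
tcp_pos: [646.7, -130.8, 128.9]
tcp_rot: [-0.0, 0.198, 0.98, -0.0]
contact_force: [1.1, 0.5, 0.6]
opening: 29.1
grasp_force: 60.1
```

```bash
python3 -m creep '[[0,0,0.003,0,0,0,-1],[0,0,0.006,0,0,0,-1],[0,0,0.009,0,0,0,-1],[0,0,0.012,0,0,0,-1],[0,0,0.012,0,0,0,-1]]'
python3 -m creep '[[0,0,0.003,0,0,0,-1],[0,0,0.006,0,0,0,-1],[0,0,0.009,0,0,0,-1],[0,0,0.012,0,0,0,-1],[0,0,0.012,0,0,0,-1]]'
```

```text
time: 13.05
tcp_pos: [646.7, -130.8, 126.6]
tcp_rot: [-0.0, 0.198, 0.98, -0.0]
contact_force: [-0.3, -0.2, 0.8]
opening: 29.6
grasp_force: 60.1
time: 13.55
tcp_pos: [646.8, -130.8, 124.2]
tcp_rot: [-0.0, 0.198, 0.98, -0.0]
contact_force: [0.4, 0.4, 0.6]
opening: 29.3
grasp_force: 60.1
```

Depth is about 41 mm with no stop, so this is the clear socket. I'll keep going until it bottoms.

```bash
python3 -m creep '[[0,0,0.005,0,0,0,-1],[0,0,0.01,0,0,0,-1],[0,0,0.015,0,0,0,-1],[0,0,0.02,0,0,0,-1],[0,0,0.02,0,0,0,-1]]'
python3 -m creep '[[0,0,0.003,0,0,0,-1],[0,0,0.006,0,0,0,-1],[0,0,0.009,0,0,0,-1],[0,0,0.01,0,0,0,-1],[0,0,0.01,0,0,0,-1]]'
python3 -m creep '[[0,0,0.003,0,0,0,-1],[0,0,0.006,0,0,0,-1],[0,0,0.009,0,0,0,-1],[0,0,0.01,0,0,0,-1],[0,0,0.01,0,0,0,-1]]'
```

```text
time: 14.05
tcp_pos: [646.7, -130.8, 120.0]
tcp_rot: [-0.0, 0.198, 0.98, -0.0]
contact_force: [0.0, 0.2, -1.4]
opening: 29.4
grasp_force: 60.1
time: 14.55
tcp_pos: [646.8, -130.8, 118.2]
tcp_rot: [-0.0, 0.198, 0.98, -0.0]
contact_force: [-0.3, -0.1, 1.3]
opening: 29.4
grasp_force: 60.1
time: 15.05
tcp_pos: [646.8, -130.8, 116.2]
tcp_rot: [-0.0, 0.198, 0.98, -0.0]
contact_force: [-0.4, -0.3, 0.5]
opening: 29.7
grasp_force: 60.1
```

```bash
python3 -m creep '[[0,0,0.002,0,0,0,-1],[0,0,0.004,0,0,0,-1],[0,0,0.006,0,0,0,-1],[0,0,0.008,0,0,0,-1],[0,0,0.008,0,0,0,-1]]'
python3 -m creep '[[0,0,0.002,0,0,0,-1],[0,0,0.004,0,0,0,-1],[0,0,0.006,0,0,0,-1],[0,0,0.008,0,0,0,-1],[0,0,0.008,0,0,0,-1]]'
```

```text
time: 15.55
tcp_pos: [647.3, -131.1, 115.9]
tcp_rot: [0.001, 0.198, 0.98, 0.0]
contact_force: [-4.6, 1.6, 17.3]
opening: 29.3
grasp_force: 61.4
time: 16.05
tcp_pos: [647.8, -131.4, 115.8]
tcp_rot: [0.001, 0.198, 0.98, 0.0]
contact_force: [-9.4, 1.6, 35.3]
opening: 29.0
grasp_force: 63.2
```

```bash
python3 -m creep '[[0,0,0.002,0,0,0,-1],[0,0,0.004,0,0,0,-1],[0,0,0.006,0,0,0,-1],[0,0,0.006,0,0,0,-1],[0,0,0.006,0,0,0,-1]]'
```

```text
time: 16.55
tcp_pos: [648.0, -131.6, 115.7]
tcp_rot: [0.002, 0.198, 0.98, 0.001]
contact_force: [-13.2, 2.9, 48.7]
opening: 29.5
grasp_force: 64.6
```

I queued one push too many: the wrist read 48.7 N after it had already bottomed at 17 N. I'll relieve the load now.

```bash
python3 -m creep '[[0,0,-0.007,0,0,0,-1],[0,0,-0.014,0,0,0,-1],[0,0,-0.018,0,0,0,-1],[0,0,-0.018,0,0,0,-1],[0,0,-0.018,0,0,0,-1]]'
```

```text
time: 17.05
tcp_pos: [647.1, -131.0, 116.0]
tcp_rot: [0.0, 0.198, 0.98, 0.0]
contact_force: [-1.8, -0.5, 9.7]
opening: 29.2
grasp_force: 60.5
```

```bash
python3 -m creep '[[0,0,0,0,0,0,-0.3],[0,0,0,0,0,0,0],[0,0,0,0,0,0,0.4],[0,0,0,0,0,0,0.7],[0,0,0,0,0,0,0.8]]' 20
python3 -m creep '[[0,0,0,0,0,0,0.8],[0,0,-0.1,0,0,0,0.8],[0,0,-0.25,0,0,0,0.8],[0,0,-0.45,0,0,0,0.8],[0,0,-0.55,0,0,0,0.8]]'
python3 - <<'E'
from h import *
for k in range(2): r.grab_frame("wrist")
s=r.sense();i=r.grab_frame("wrist");C=cam("wrist",s);print(s["tcp_pos"],s["contact_force"])
for z in (12.4,62,84,174): print(z,proj(C,[647,-131,z]).round(1))
j=r.grab_frame("side");a=cv2.resize(i[90:290,220:420],(400,400),interpolation=2);b=cv2.resize(j[60:260,200:400],(400,400),interpolation=2)
cv2.imwrite("pics/w5.png",np.hstack([a,b])[:,:,::-1])
E
```

```text
time: 17.55
tcp_pos: [646.7, -130.8, 115.3]
tcp_rot: [-0.0, 0.198, 0.98, -0.0]
contact_force: [0.0, 0.4, 0.5]
opening: 76.9
grasp_force: 0.0
time: 18.05
tcp_pos: [647.6, -131.3, 228.7]
tcp_rot: [0.001, 0.198, 0.98, 0.0]
contact_force: [0.1, 0.9, 0.4]
opening: 77.0
grasp_force: 0.0
[ 648.18489032 -131.29958959  228.89016131] [ 0.17647224 -1.29688866 -0.38762412]
12.4 [315.3 169.7]
62 [315.3 179.1]
84 [315.3 184.2]
174 [315.3 215.8]
```

View pics/w5.png

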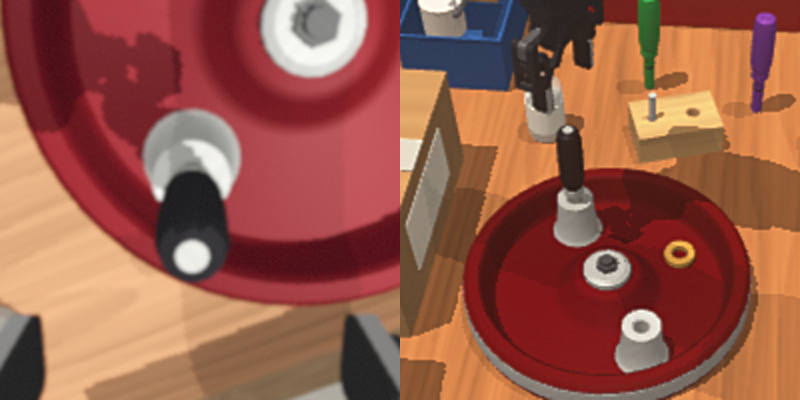

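The handle stands upright in the socket with its ferrule close above the rim and no ring showing. Its tip is at (316,217), as expected when bottomed. The other items are undisturbed. I'll tap the top gently with the shut fingers to make sure the release didn't lift it.

```bash
python3 -m creep '[[0,0,0,0,0,0,-1],[0,0,0,0,0,0,-1],[0,0,0,0,0,0,-1],[0,0,0,0,0,0,-1],[0,0,0,0,0,0,-1]]' 20 >/dev/null
python3 -m creep '[[0,0,0.05,0,0,0,-1],[0,0,0.12,0,0,0,-1],[0,0,0.2,0,0,0,-1],[0,0,0.24,0,0,0,-1],[0,0,0.24,0,0,0,-1]]'
python3 -m creep '[[0,0,0.003,0,0,0,-1],[0,0,0.006,0,0,0,-1],[0,0,0.01,0,0,0,-1],[0,0,0.01,0,0,0,-1],[0,0,0.01,0,0,0,-1]]'
```

```text
time: 19.25
tcp_pos: [646.2, -130.8, 175.8]
tcp_rot: [-0.001, 0.198, 0.98, -0.0]
contact_force: [0.9, 0.4, 0.5]
opening: 0.4
grasp_force: 0.0
time: 19.75
tcp_pos: [646.9, -130.8, 175.6]
tcp_rot: [0.0, 0.198, 0.98, 0.0]
contact_force: [-0.7, 0.3, 0.6]
opening: 0.1
grasp_force: 0.0
```

```bash
python3 -m creep '[[0,0,0.003,0,0,0,-1],[0,0,0.006,0,0,0,-1],[0,0,0.006,0,0,0,-1],[0,0,0.006,0,0,0,-1],[0,0,0.006,0,0,0,-1]]'
```

```text
time: 20.25
tcp_pos: [646.9, -130.9, 174.5]
tcp_rot: [0.0, 0.198, 0.98, 0.0]
contact_force: [-0.8, 0.4, 4.9]
opening: -0.2
grasp_force: 2.3
```

```bash
python3 -m creep '[[0,0,0.003,0,0,0,-1],[0,0,0.005,0,0,0,-1],[0,0,0.005,0,0,0,-1],[0,0,0.005,0,0,0,-1],[0,0,0.005,0,0,0,-1]]'
```

```text
time: 20.75
tcp_pos: [647.4, -131.1, 174.4]
tcp_rot: [0.001, 0.198, 0.98, 0.0]
contact_force: [-2.8, -0.3, 14.0]
opening: -0.1
grasp_force: 7.1
```

It is stiff right at the expected height, so it's seated. Retreating and handing in.

```bash
python3 -m creep '[[0,0,-0.03,0,0,0,-1],[0,0,-0.12,0,0,0,-1],[0,0,-0.25,0,0,0,-1],[0,0,-0.3,0,0,0,-1],[0,0,-0.3,0,0,0,-1]]'
python3 -m creep '[[0,0,0,0,0,0,-1],[0,0,0,0,0,0,-1],[0,0,0,0,0,0,-1],[0,0,0,0,0,0,-1],[0,0,0,0,0,0,-1]]' >/dev/null
python3 -c "
from plant import r
print(r.finish_job())"
```

```text
time: 21.25
tcp_pos: [647.4, -131.0, 234.6]
tcp_rot: [0.001, 0.198, 0.98, 0.0]
contact_force: [0.4, -0.3, -0.3]
opening: -0.1
grasp_force: 0.0
the job is handed in; nothing more can be done
None
```

The handle is upright, bottomed and let go in the clear socket, with the ring about 7 mm below the rim and nothing else seen to have moved; however, I pushed too far while bottoming it and the wrist read 48.7 N, so it may have exceeded the 40 N limit (the hand-in returned no verdict).

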